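# Set the length stop on the router bench

## Robot

A 7-joint arm with a two-finger parallel gripper is mounted at the origin on the work surface. World frame = base frame: x ahead of the robot, y to its left, z up, the work surface at z = 0. Lengths are in m, angles in rad, forces in N, time in s.
With the tool pointing down it reaches from about 0.425 to 0.925 m from the base axis. Payload 6.8 kg.
Tool frame: the origin (TCP) lies at the very end of the fingers, on their centre line; the grasp point (between the pads) lies bot.tcp_to_grasp behind it (bot.tcp_to_grasp is the distance from the TCP to the grasp point, in m); z points along the fingers, y is the line along which they close (so a half turn about z gives the same grasp; the last joint's range is limited). The gripper opens to 85 mm and grips with 20 to 120 N. Pads are 22 mm wide; open, the fingers measure 114 mm over their backs; the gripper's body (76 mm by 85 mm) begins 54 mm behind the grasp point. The pads swing forward as they close: fully open they stand 13 mm farther back than shut.
Start: joints at [1.13, 0.477, 0.022, 1.555, -0.011, 1.109, -0.083], TCP at [0.221, -0.638, 0.231] pointing down, gripper open.
Joint ranges: [-2.96, 2.96], [-0.34, 2.1], [-1.41, 1.46], [0.24, 2.44], [-1.37, 4.51], [0.17, 1.92], [-2.96, 2.96]. Speed limits (rad/s): [2.39, 2.39, 3.14, 3.14, 3.14, 3.14, 3.14].

## Interface

Orientations are given as a unit quaternion [w, x, y, z].
In Python, from station import bot gives the robot as it stands.
- The arm moves only by the tool servo_tool, never from a script. Its argument "motion" is a list that holds one entry, the list of rows, each a list of 7 numbers: the shift along the tool's x, y, z in m, then the turn, a rotation vector about the tool's x, y, z in units of 5 degrees (1.0 is 5 degrees), then the opening, from 0 (shut) to 1 (fully open). A call has 1 to 20 rows; each row is the pose to reach, as a shift and turn from the pose commanded when the call began, along the tool's axes at that moment; what a row does not reach only later rows make up. A row lasts 1/12 s, in which the tool goes at most 41.7 mm and 7.16 degrees, less where a joint would pass 70% of its speed; a pose out of reach is approached as far as the arm can. A call with a gripper value outside its range is refused whole. The fingers move at their own pace and stop on an object; "grip_force" is the grip in N (left out, the last holds). Time passes only in rows, so rows that repeat a pose let the fingers close. It gives the time, the measured TCP pose, the force, the opening and the grip force at its end, in the units of the state.
- bot.get_obs(): the state, without advancing time (a new reading comes with each control period).
- bot.read_camera(name): name is "scene" or "top"; returns a dict with "img" (400x640x3 uint8, red, green, blue), "K" (3x3 intrinsics, pixels), "pose" (4x4, takes a point from camera to world coordinates). Camera axes: x right, y down, z forward; pixel columns grow to the right and rows downward; lengths in m; the calibration is good to about 2 mm. A picture is of the moment at which its call begins. There is no depth.
- bot.hand_in(): hands the job in; it is judged then, once.
The state is a dict: "t": time; "q": joint angles; "joint_vel": joint speeds; "joint_torque": joint torques, N m; "eef_pos": TCP position; "tool_rot": TCP orientation; "contact_force": force on the tool from outside, world axes, zero at the start; "torque": the same for the moment, N m; "gripper_width": opening from 0.0 (shut) to 1.0 (fully open); "grasp_force": force on a finger pad.
Only numpy, scipy, OpenCV 4.12 (cv2) and the standard library are available. Lean on these libraries where they do the work, as an engineer would, in place of code of your own. Each camera call takes 0.05 s, during which the arm holds its last target. There are 200 camera calls.

## Task

Get the panel length stop ready: press its open hinged strap down until it snaps shut and stays shut by itself, then draw the spring-returned sliding leg out until its fence bar lines up with the pointer on the scale rail. While you hold the fence bar there in the fingers, swing the cam lever fully closed against its stop (slide along the bar to push it), and finish still holding the bar at the pointer with the lever closed and the strap shut. Do not swing the lever before the bar is at the pointer, do not let go of the bar at the end, and leave the other things on the bench where they lie.

Things in the scene. Friction and masses are not known exactly. Their poses are not given: they have to be found in the camera images.
- stop_bed: Length stop: dark steel plate 125 x 225 x 8 mm fixed to the bench. Its frame, turned only about the vertical, origin on the bench top, serves all bed coordinates below (mm): +x to the lever side, +y the way the leg draws out. It carries an aluminium channel (x -32..32, y -100..0, top z 52) for the leg, a 22 mm lever boss at x 38, y 0, and a scale rail along y at x -62.
- leg (a joint): How far the leg is drawn out (m): 0 fully in, 0.085 fully out, along the bed's +y. A spring pulls it back with 2.4 N (in) to 3.4 N (out) plus 0.3 N of friction; nothing but the hand keeps it out, not even the closed lever.
- fence_mid (a point): Centre of the fence bar over the leg: bed x 0, y 20 + leg travel, z 74. The bar is straight aluminium across the leg's end and moves with it: bed x -45 to 130, 12 mm thick in y, 20 mm tall (z 64 to 84). A riser at x -15..15 joins it to the leg; beyond x 20 only the lever lies under it.
- fence_end (a point): Long end of the fence bar, bed x 130, same y and z as fence_mid. With the lever open, the bar can be pinched near this end (x 110 to 118) clear of the lever.
- mark (a point): Point on the pointer (bed x -52, z 74), beside the bar's short end. The pointer is a steel upright 4 mm thick, top at z 89, with a level blade on top (x -86 to -52, 4 mm thick in y), fixed on the scale rail at x -62. Its axes are the bed's. The bar is at the mark when fence_mid has the same bed y as this point (55 to 82).
- strap (a joint): Angle of the strap (rad): 0 shut; open at 0.45 to 0.68 at the start, and stays where it is left while above 0.2. Between about 0.17 and 0.08 its nose rides over a sprung ball (up to about 0.25 N m); past that the ball holds it shut at 0.
- strap_hinge (a point): Middle of the strap's hinge line, which runs along bed y at x -34, z 53. The strap is a grey plate reaching 66 mm from the hinge toward bed +x when shut, 60 mm wide (bed y -85 to -25), 6 mm thick; shut, its top is at z 59 (ribs at the sides 60). The catch block stands beyond its free edge: bed x 40..52, y -66..-44, top z 58.
- lever (a joint): Angle of the cam lever about the vertical through its pivot (rad): 0 closed (at its stop, parallel to the leg, along bed +y), opens toward bed +x; stands at 0.36 to 0.48 at the start, stays where it is left, takes about 0.22 N m to turn.
- lever_pivot (a point): Pivot of the cam lever, bed x 38, y 0, z 47. The lever is a straight black bar from here, 10 mm thick, 24 mm tall (z 35 to 59), passing 5 mm under the fence bar: fingers that pinch the bar and reach below z 50 push the lever as they slide along the bar toward the leg.
- lever_tip (a point): End of the cam lever, 115 mm from the pivot, z 47.
- wrench: Bystander: steel wrench, 150 mm, lying by the stop. Origin at its underside's middle.
- offcut: Bystander: wood offcut 50 x 120 x 18 mm. Origin under its centre.
- pod: Bystander: black vacuum pod 60 x 60 x 32 mm. Origin under its centre.
- shim: Bystander: wood block 30 x 80 x 12 mm. Origin under its centre.
- oiler: Bystander: white bottle, 56 mm wide, 130 mm tall. Origin under its centre.
- cup: Bystander: white cup, 76 mm wide, 70 mm tall. Origin under its centre.
- driver: Bystander: screwdriver 190 mm long. Origin at its underside's middle.

How it is judged:
By the outcome, as a careful person would: the job done as asked, in the order asked, and still so for the second after the job is handed in, while the arm keeps its last pose, push and grip.
It also fails if it takes over 42 s, if anything falls off the work surface, if the arm or the gripper's body presses on something with over 40 N, if the wrist force passes 120 N, or if a joint passes its speed limit or range.

## Working session

There is one attempt and no reset: what is moved stays moved. The work goes in short steps, Python scripts to look and compute and a tool call to move; the robot and the scene stay as the last step left them, time stands still between calls to the robot, and variables do not carry over. Pictures are saved under pics/ and viewed, at most 10 in all, crops included, and the job is handed in when it is done.

Besides the shell and the picture viewer there is one more tool, called after "Emit:" by a JSON object that holds its "name" and its "arguments". servo_tool: Moves the arm, as the interface text tells. Its arguments: {"type":"object","properties":{"motion":{"type":"array"},"grip_force":{"type":"number"}},"required":["motion"]}

```bash
mkdir -p pics; cat > h.py <<'E'
import numpy as np,cv2
from station import bot
def shot(n,f):
    c=bot.read_camera(n); cv2.imwrite(f'pics/{f}.png',c['img'][:,:,::-1]); np.savez(f'pics/{f}.npz',**c); return c
def ray(c,u,v):
    d=np.linalg.inv(c['K'])@[u,v,1]; P=np.array(c['pose']); return P[:3,3],P[:3,:3]@d
def onz(c,u,v,z):
    o,d=ray(c,u,v); return o+d*(z-o[2])/d[2]
def proj(c,p):
    P=np.linalg.inv(c['pose']); q=c['K']@(P[:3,:3]@p+P[:3,3]); return q[:2]/q[2]
E
python3 - <<'E'
from h import *
for n in('scene','top'):
    c=shot(n,n+'0'); print(c['K'],c['pose'])
o=bot.get_obs(); print(o, bot.tcp_to_grasp)
E
```

```text
[[506.2644246    0.         318.68468986]
 [  0.         506.2644246  192.78077751]
 [  0.           0.           1.        ]] [[-0.37437735  0.62454212 -0.68541137  1.52409599]
 [ 0.9271704   0.24094463 -0.28688104  0.38213216]
 [-0.0140231  -0.7428949  -0.66926118  1.01055309]
 [ 0.          0.          0.          1.        ]]
[[414.42279094   0.         326.62412991]
 [  0.         414.42279094 204.7218402 ]
 [  0.           0.           1.        ]] [[-0.01127656 -0.98098237  0.19376899  0.28009637]
 [-0.99992076  0.01214708  0.003305   -0.01200295]
 [-0.00559587 -0.19371636 -0.98104162  1.36296379]
 [ 0.          0.          0.          1.        ]]
{'t': 0.1, 'q': array([ 1.12987747,  0.47772482,  0.02234396,  1.55631495, -0.01150437,
        1.10931399, -0.08307736]), 'joint_vel': array([-1.53234330e-03, -2.31329499e-03,  4.16423453e-04, -1.42793855e-03,
        9.93043665e-04,  3.18287585e-04, -8.63977937e-05]), 'joint_torque': array([ 5.49623874e-03, -5.97761965e+01,  1.61467005e+00, -2.81955582e+01,
        1.29082435e-02,  5.05029573e-03,  3.42548253e-05]), 'eef_pos': array([ 0.22034959, -0.63747091,  0.23043391]), 'tool_rot': array([-7.93649128e-04,  9.86182237e-01,  1.65662092e-01, -1.91743793e-04]), 'contact_force': array([0.48351923, 0.33424269, 0.28778711]), 'torque': array([ 0.01703729,  0.0129308 , -0.04405379]), 'grasp_force': 0.0, 'gripper_width': 0.9979420654514022} 0.0187
```

View pics/top0.png

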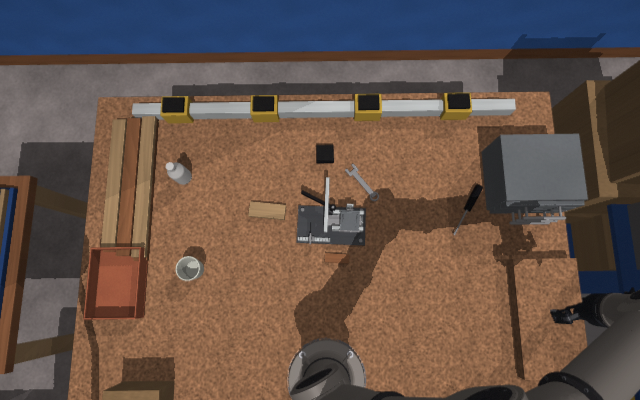

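View pics/scene0.png

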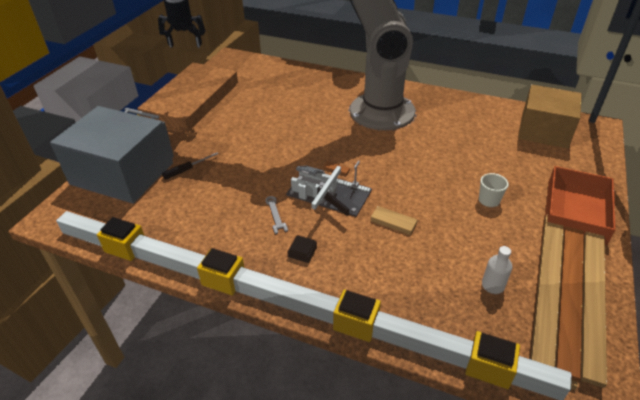

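The top view shows the stop near (330,225), with bed +x pointing roughly up in the image and +y left. The fence bar runs from (327,178) to (325,230), and the lever is at about (312,196). The wrench, pod, shim and offcut lie around it. I'll enlarge crops next.

```bash
python3 - <<'E'
from h import *
a=cv2.imread('pics/top0.png')[165:270,280:400]; b=cv2.imread('pics/scene0.png')[155:225,270:390]
cv2.imwrite('pics/tc.png',cv2.resize(a,None,fx=5.5,fy=5.5,interpolation=cv2.INTER_CUBIC))
cv2.imwrite('pics/sc.png',cv2.resize(b,None,fx=6.5,fy=6.5,interpolation=cv2.INTER_CUBIC))
E
```

```text
(no output)
```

View pics/tc.png

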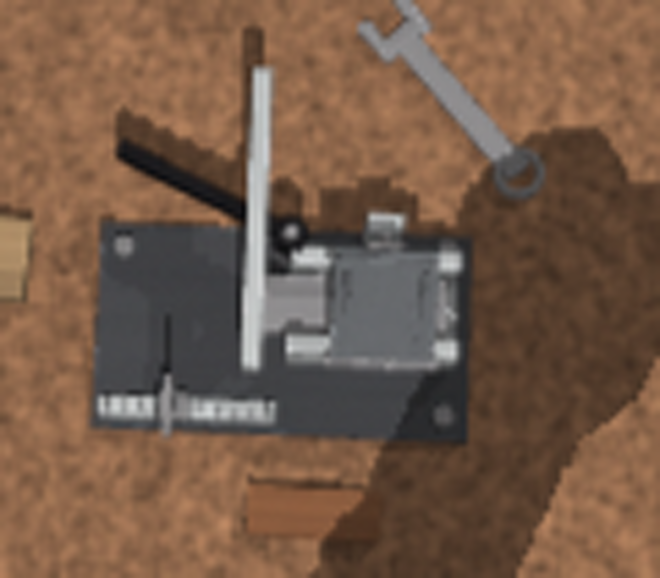

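View pics/sc.png

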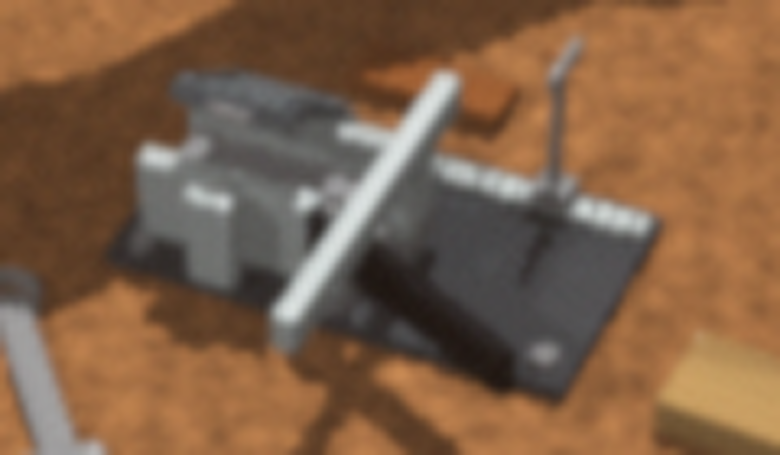

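The crops show the plate corners in tc.png at about (102,220), (472,238), (467,443) and (92,427). The bar's long end is at (262,68) and its short end at (250,368). The pointer blade is at x≈166, rows 373–435, the lever tip at (122,150) and its boss at (290,232). The strap is open at (380,305).

```bash
python3 - <<'E'
from h import *
c=dict(np.load('pics/top0.npz')); 
f=lambda U,V,z: onz(c,280+(U+.5)/5.5-.5,165+(V+.5)/5.5-.5,z)
P=[f(*p,.008)[:2] for p in((102,220),(472,238),(467,443),(92,427))]
print('plate',np.round(P,4),'ctr',np.mean(P,0)); 
for i in range(4): 
    d=P[(i+1)%4]-P[i]; print(np.linalg.norm(d),np.degrees(np.arctan2(d[1],d[0])))
# bar rows, intensity centroid
g=c['img'].min(2).astype(float)
pts=[]
for v in range(180,231):
    r=g[v,318:336]; w=np.clip(r-120,0,None)
    if w.sum()>0: pts.append((v,318+(w*np.arange(18)).sum()/w.sum(),w.sum()))
pts=np.array(pts); k=np.polyfit(pts[:,0],pts[:,1],1); print('res',np.std(np.polyval(k,pts[:,0])-pts[:,1]))
A=onz(c,np.polyval(k,178),178,.084); B=onz(c,np.polyval(k,231),231,.084); print(A,B,'bar dir',np.degrees(np.arctan2(*(A-B)[[1,0]])))
print(g[174:182,324:332].astype(int)); print(g[226:236,320:330].astype(int))
print('blade'); print(g[230:246,304:318].astype(int))
print('lever tip',f(125,150,.059),'boss',f(290,232,.06))
E
```

```text
plate [[ 0.5493  0.0875]
 [ 0.5355 -0.1363]
 [ 0.4116 -0.1297]
 [ 0.4237  0.0932]] ctr [ 0.48002908 -0.02130731]
0.22427180369708083 -93.54538787745523
0.12408038378096256 176.94463855701528
0.22326134560191357 86.8761781177023
0.12573569163854767 -2.598571759414112
res 0.9658188051083578
[ 0.61949076 -0.00880303  0.084     ] [ 0.44947004 -0.00883414  0.084     ] bar dir 0.010484603165550952
[[ 48  45  43  43  79  83  81  79]
 [ 49  49  49  44  72  74  73  75]
 [ 49  48  47  45  71  69  71  71]
 [ 48  40 125 127 133 109  78  71]
 [ 50  47 174 179 183 120  81  72]
 [ 49  47 180 186 193 117  76  70]
 [ 50  57 181 187 194 116  78  77]
 [ 51  59 182 187 194 115  76  75]]
[[ 64  64  64  63 184 194 196 140  81  69]
 [ 64  64  64  71 186 194 194 123  72  64]
 [ 64  65  65  73 187 194 199 117  70  65]
 [ 66  65  65  74 187 193 200 114  70  64]
 [ 64  64  64  76 189 194 199 113  69  65]
 [ 64  64  63  69 152 165 181 104  68  65]
 [ 65  64  64  66  95 101 110  76  66  65]
 [ 64  68  65  64  72  68  67  65  64  66]
 [ 68  70  69  69  71  70  65  65  64  65]
 [ 68  70  69  70  70  65  63  63  64
[... 345 characters left out ...]
  45  61  64  63  63]
 [ 50  50  63  65  44 120 145 102  93  90  69  65  64  63]
 [176 144 173 162  96 136 143  90 119 123 109 126 104 109]
 [197 136 190 180  95 136 143  87 124 135 137 167 149 180]
 [194 152 177 177  87 136 142 103 127 137 141 174 159 193]
 [157 160 155 154  91 131 141 128 130 137 144 186 187 194]
 [ 90  96  93  92  72 107 140  94  84  99  91 110 113 112]
 [ 75  80  75  65  65 100 127  77  63  70  69  70  69  65]
 [ 72  73  65  63  65 105 124  73  66  69  68  65  66  62]
 [ 69  69  66  73  76  87  90  73  78  82  80  74  73  72]
 [ 72  68  65  72  71  74  74  79  79  86  78  73  77  75]]
lever tip [0.58092495 0.07037059 0.059     ] boss [ 0.53053152 -0.02576594  0.06      ]
```

```bash
cat >> h.py <<'E'
YAW=np.radians(-3.1); ORG=np.array([.4925,-.0243])
def Rb(): return np.array([[np.cos(YAW),-np.sin(YAW)],[np.sin(YAW),np.cos(YAW)]])
def bed(p): return Rb().T@(np.asarray(p)[:2]-ORG)*1000
def world(b): return Rb()@(np.asarray(b,float)[:2]/1000)+ORG
from scipy.spatial.transform import Rotation as Ro
def go(b,z):  # bed mm, tcp z mm -> shift in tool axes, turn units
    o=bot.get_obs(); q=o['tool_rot']; R=Ro.from_quat([*q[1:],q[0]])
    T=Ro.from_matrix(np.array([[np.cos(YAW),np.sin(YAW),0],[np.sin(YAW),-np.cos(YAW),0],[0,0,-1]]))
    d=R.inv().apply(np.r_[world(b),z/1000]-o['eef_pos'])
    print('go',b,z,np.round(d,4),np.round(np.degrees((R.inv()*T).as_rotvec())/5,2),'now bed',np.round(bed(o['eef_pos']),1),round(o['eef_pos'][2]*1000,1))
E
python3 - <<'E'
from h import *
c=dict(np.load('pics/top0.npz')); g=c['img'].min(2).astype(float)
def cen(v,a,b,bg,fg):
    w=np.clip((g[v,a:b]-bg)/(fg-bg),0,1); return (w*np.arange(a,b)).sum()/w.sum(), w.sum()
rows=list(range(179,196))+list(range(224,231)); pp=[]
for v in rows:
    u,n=cen(v,323,332,85,190); pp.append(onz(c,u,v,.084)[:2]); 
pp=np.array(pp); k=np.polyfit(pp[:,0],pp[:,1],1); print('bar yaw',np.degrees(np.arctan(k[0])),'res',np.std(np.polyval(k,pp[:,0])-pp[:,1]))
print('bar ends x',onz(c,327.5,176.45,.084),onz(c,325.5,231.6,.084))
b=np.array([bed(p) for p in pp]); print('bar bed y',b[:,1].mean())
for v in(233,234,235,242,243): print('mark',bed(onz(c,309.9,v,.089)))
L=onz(c,280+125.5/5.5-.5,165+150.5/5.5-.5,.059); print('lever tip bed',bed(L))
go((20,-55),110)
E
```

```text
bar yaw -2.7768289981899787 res 0.0008452716286807695
bar ends x [ 0.62455933 -0.01152322  0.084     ] [ 0.44766098 -0.00324329  0.084     ]
bar bed y 19.70714557588457
mark [-52.94791482  66.54462687]
mark [-56.0529016   66.38723238]
mark [-59.15497093  66.22998579]
mark [-80.78811199  65.13338302]
mark [-83.86698906  64.97731206]
lever tip bed [83.17588491 99.31396724]
go (20, -55) 110 [ 0.4553 -0.4319  0.1211] [-0.02  0.    4.43] now bed [-238.6 -627. ] 230.4
```

Emit:
{"name": "servo_tool", "arguments": {"motion": [[[0.455,-0.432,0.09,0,0,4.4,0],[0.455,-0.432,0.09,0,0,4.4,0],[0.455,-0.432,0.09,0,0,4.4,0],[0.455,-0.432,0.09,0,0,4.4,0],[0.455,-0.432,0.09,0,0,4.4,0],[0.455,-0.432,0.09,0,0,4.4,0],[0.455,-0.432,0.09,0,0,4.4,0],[0.455,-0.432,0.09,0,0,4.4,0],[0.455,-0.432,0.09,0,0,4.4,0],[0.455,-0.432,0.09,0,0,4.4,0],[0.455,-0.432,0.09,0,0,4.4,0],[0.455,-0.432,0.09,0,0,4.4,0],[0.455,-0.432,0.09,0,0,4.4,0],[0.455,-0.432,0.09,0,0,4.4,0],[0.455,-0.432,0.09,0,0,4.4,0],[0.455,-0.432,0.09,0,0,4.4,0],[0.455,-0.432,0.09,0,0,4.4,0],[0.455,-0.432,0.09,0,0,4.4,0],[0.455,-0.432,0.09,0,0,4.4,0],[0.455,-0.432,0.09,0,0,4.4,0]]], "grip_force": 20}}

```text
t: 1.77
eef_pos: [0.5087, -0.0831, 0.1413]
tool_rot: [0.0, 1.0, -0.027, -0.0]
contact_force: [-0.1, -0.6, -1.0]
gripper_width: -0.002
grasp_force: 0.0
```

```bash
python3 - <<'E'
from h import *
go((21,-55),60)
E
```

```text
go (21, -55) 60 [ 0.0017 -0.0029  0.0813] [ 0.01  0.   -0.  ] now bed [ 19.4 -57.8] 141.3
```

Emit:
{"name": "servo_tool", "arguments": {"motion": [[[0.002,-0.003,0.02,0,0,0,0],[0.002,-0.003,0.035,0,0,0,0],[0.002,-0.003,0.045,0,0,0,0],[0.002,-0.003,0.052,0,0,0,0],[0.002,-0.003,0.059,0,0,0,0],[0.002,-0.003,0.066,0,0,0,0],[0.002,-0.003,0.072,0,0,0,0],[0.002,-0.003,0.077,0,0,0,0],[0.002,-0.003,0.08,0,0,0,0],[0.002,-0.003,0.082,0,0,0,0],[0.002,-0.003,0.082,0,0,0,0],[0.002,-0.003,0.082,0,0,0,0],[0.002,-0.003,0.082,0,0,0,0]]]}}

```text
t: 2.85
eef_pos: [0.5112, -0.0781, 0.0592]
tool_rot: [-0.0, 1.0, -0.026, -0.0]
contact_force: [0.3, -1.5, -0.5]
gripper_width: 0.001
grasp_force: 0.0
```

Emit:
{"name": "servo_tool", "arguments": {"motion": [[[0,0,0.001,0,0,0,0],[0,0,0.002,0,0,0,0],[0,0,0.002,0,0,0,0]]]}}

```text
t: 3.1
eef_pos: [0.5115, -0.0781, 0.0584]
tool_rot: [0.0, 1.0, -0.026, -0.0]
contact_force: [-4.0, 0.4, 14.3]
gripper_width: -0.003
grasp_force: 7.2
```

Emit:
{"name": "servo_tool", "arguments": {"motion": [[[0,0,-0.04,0,0,0,0.5],[0,0,-0.06,0,0,0,0.5],[0.09,-0.075,-0.06,0,0,0,0.5],[0.09,-0.075,-0.06,0,0,0,0.5],[0.09,-0.075,-0.06,0,0,0,0.5],[0.09,-0.075,-0.06,0,0,0,0.5],[0.09,-0.075,-0.06,0,0,0,0.5],[0.09,-0.075,-0.06,0,0,0,0.5]]]}}

```text
t: 3.77
eef_pos: [0.6044, -0.0083, 0.1168]
tool_rot: [0.0, 1.0, -0.026, -0.001]
contact_force: [-0.0, -1.5, 0.0]
gripper_width: 0.499
grasp_force: 0.0
```

```bash
python3 - <<'E'
from h import *
go((114,20),45)
c=shot('scene','s1'); b=c['img'][140:230,250:400,::-1]
cv2.imwrite('pics/s1c.png',cv2.resize(b,None,fx=5.3,fy=5.3,interpolation=cv2.INTER_CUBIC))
E
```

```text
go (114, 20) 45 [0.0032 0.002  0.0717] [0.01 0.02 0.03] now bed [110.9  22. ] 116.8
```

View pics/s1c.png

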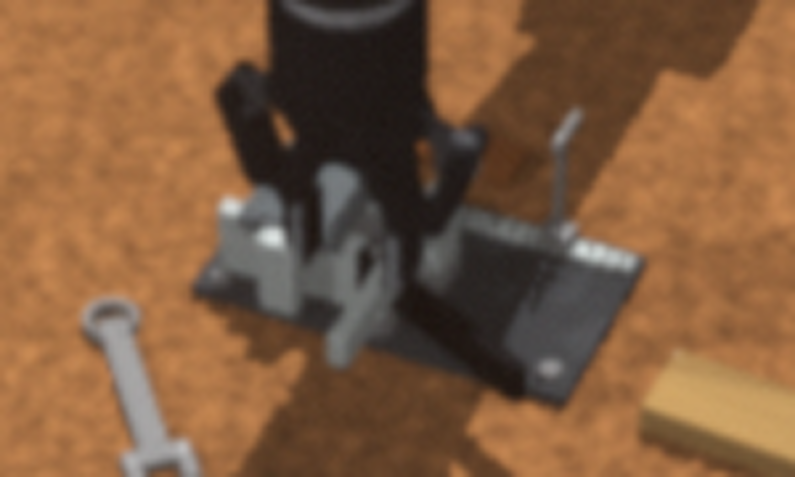

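The view shows the strap lying flat at the channel top, around (265,200), and the lever still open with its tip at (520,385). The gripper is above the bar's long end. The 14 N push at z 58 fits a shut strap. Next I'll descend and pinch the bar.

Emit:
{"name": "servo_tool", "arguments": {"motion": [[[0.004,0.002,0.03,0,0,0,0.5],[0.004,0.002,0.05,0,0,0,0.5],[0.004,0.002,0.065,0,0,0,0.5],[0.004,0.002,0.072,0,0,0,0.5],[0.004,0.002,0.072,0,0,0,0.3],[0.004,0.002,0.072,0,0,0,0.15],[0.004,0.002,0.072,0,0,0,0],[0.004,0.002,0.072,0,0,0,0],[0.004,0.002,0.072,0,0,0,0],[0.004,0.002,0.072,0,0,0,0],[0.004,0.002,0.072,0,0,0,0],[0.004,0.002,0.072,0,0,0,0]]], "grip_force": 25}}

```text
t: 4.82
eef_pos: [0.6096, -0.0105, 0.0462]
tool_rot: [0.0, 1.0, -0.026, 0.0]
contact_force: [-2.5, -1.2, 5.2]
gripper_width: 0.137
grasp_force: 31.9
```

```bash
python3 - <<'E'
from h import *
go((114,66),45)
E
```

```text
go (114, 66) 45 [-0.002  -0.0459  0.0012] [ 0.01 -0.01  0.03] now bed [116.1  20.1] 46.2
```

Emit:
{"name": "servo_tool", "arguments": {"motion": [[[0,-0.006,0,0,0,0,0],[0,-0.014,0,0,0,0,0],[0,-0.022,0,0,0,0,0],[0,-0.03,0,0,0,0,0],[0,-0.038,0,0,0,0,0],[0,-0.043,0,0,0,0,0],[0,-0.046,0,0,0,0,0],[0,-0.046,0,0,0,0,0],[0,-0.046,0,0,0,0,0],[0,-0.046,0,0,0,0,0]]]}}

```text
t: 5.65
eef_pos: [0.6119, 0.0353, 0.0462]
tool_rot: [0.0, 1.0, -0.026, 0.0]
contact_force: [-2.4, -2.3, 6.8]
gripper_width: 0.131
grasp_force: 31.9
```

```bash
python3 - <<'E'
from h import *
go((114,66),45)
c=shot('top','t2'); b=c['img'][165:260,280:390,::-1]
cv2.imwrite('pics/t2c.png',cv2.resize(b,None,fx=6.2,fy=6.2,interpolation=cv2.INTER_CUBIC))
print(c['img'].min(2)[222:246,300:322])
E
```

```text
go (114, 66) 45 [-0.002   0.      0.0012] [ 0.01 -0.01  0.03] now bed [116.  66.] 46.2
[[ 63  63  69  70  70  65  35  19  17  18  20  41  44  45  49  53  56  58
   60  62  63  64]
 [ 64  63  68  71  66  63  43  23  18  20  24  42  45  47  49  53  56  58
   60  62  64  65]
 [ 63  64  70  66  63  63  52  24  18  16  25  44  45  46  51  53  55  57
   60  62  65  65]
 [ 64  64  65  63  62  63  61  27  18  17  24  43  46  46  50  51  56  58
   60  63  66  68]
 [ 65  66  65  64  64  64  64  41  22  19  25  43  45  46  46  48  56  58
   61  63  65  68]
 [ 64  64  64  66  64  65  65  46  21  20  25  43  44  47  46  48  55  59
   61  63  66  67]
 [ 65  64  66  64  63  64  65  61  29  32  39  45  44  46  45  46  52  60
   61  63  66  67]
 [ 64  66  64  64  64  64  64  65  43  34  31  44  44  45  47  46  51  58
   61  64  65  68]
 [ 64  64  63  62  63  62  63  63  60  46  37  44  45  46  46  46  50  53
   61  64  66  68]
 [ 63  64  63  63  64  63  63  63  63  45  30  43  45  45  46  46  50  52
   61  65  67  69]
 [ 63  63  63  62  63  64  63  63  45  37  31  44  44  46  46  47  50  52
   55  64
[... 519 characters left out ...]
1  58  52  53  56  56  55  57
   58  58  59  58]
 [ 58  59  59  59  60  60  62  63  54  55  60  57  58  58  58  59  59  58
   58  58  61  61]
 [ 62  62  61  63  62  62  64  64  55  48  58  59  59  59  59  61  60  62
   62  63  63  63]
 [ 66  65  65  66  66  67  67  68  62  52  57  61  62  63  63  64  64  65
   65  66  68  68]
 [ 68  67  68  69  69  70  70  72  70  52  53  63  66  67  66  68  69  69
   69  71  72  71]
 [ 72  72  72  73  73  73  75  74  74  55  49  67  70  72  71  72  72  73
   73  75  75  76]
 [ 74  75  75  75  76  76  78  78  78  63  50  67  72  75  76  75  75  76
   77  77  77  79]
 [ 78  77  79  78  79  78  79  80  81  75  53  68  76  77  78  77  78  78
   78  79  80  81]]
```

View pics/t2c.png

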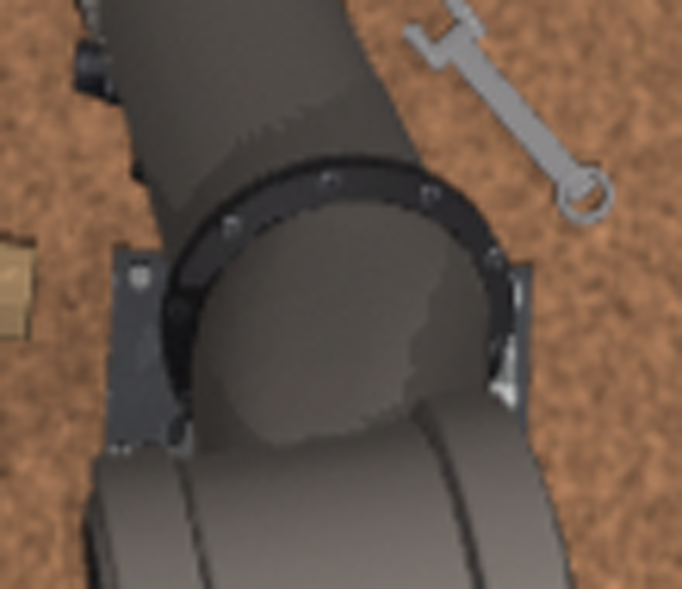

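The arm hides the bar in the top view. I'll use the scene camera.

```bash
python3 - <<'E'
from h import *
c=shot('scene','s2'); b=c['img'][145:225,290:385,::-1]
cv2.imwrite('pics/s2c.png',cv2.resize(b,None,fx=7,fy=7,interpolation=cv2.INTER_CUBIC))
for n,p,z in(('bar short end ctr top',(-45,66),.084),('inner edge',(-45,60),.084),('outer',(-45,72),.084),('blade end',(-52,66.3),.089),('blade far',(-86,66.3),.089)):
    u=proj(c,np.r_[world(p),z]); print(n,u,'crop',((u-[290,145])+.5)*7-.5)
E
```

```text
bar short end ctr top [353.96191432 170.73896776] crop [450.73340023 183.17277435]
inner edge [352.023587   170.19538087] crop [437.165109  179.3676661]
outer [355.90542938 171.28400951] crop [464.33800566 186.9880666 ]
blade end [355.03556026 168.00440105] crop [458.24892179 164.03080733]
blade far [359.41827719 161.26769497] crop [488.92794036 116.87386478]
```

View pics/s2c.png

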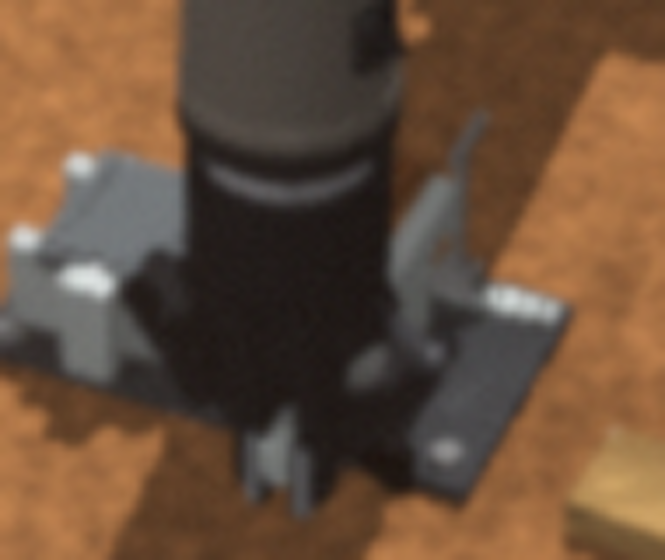

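The scene view shows the strap flat and shut at (120,200). The bar's short end is at about (443,180), and the blade runs from (455,165) to (485,117), so they look close to aligned. I'll check the pixels.

```bash
python3 - <<'E'
from h import *
for f in('scene0','s2'):
    c=dict(np.load(f'pics/{f}.npz')); g=c['img'].astype(int); print(f,'cols 343..365')
    sat=g.max(2)-g.min(2)
    for v in range(159,182): print(v,g[v,343:366].max(2-1) if 0 else g[v,343:366,2])
c=dict(np.load('pics/s2.npz'))
for y in(64,66,68):
  for x in(-45,-25): print('bar y',y,x,[proj(c,np.r_[world((x,y+d)),.084]).round(2).tolist() for d in(-6,6)])
for y in(64,66,68): print('blade',y,[proj(c,np.r_[world((x,y)),.089]).round(2).tolist() for x in(-52,-69,-86)])
E
```

```text
scene0 cols 343..365
159 [42 40 40 37 39 42 43 52 60 62 59 65 67 68 73 75 71 67 68 66 65 66 67]
160 [41 42 43 44 45 45 58 65 67 67 67 68 67 70 83 95 85 75 70 70 69 68 70]
161 [ 43  48  52  59  59  62  64  66  69  67  69  69  70  79 105 119 100  79
  75  75  70  70  68]
162 [ 45  56  65  70  71  69  69  67  67  68  66  65  76  98 123 121  94  76
  71  70  71  70  68]
163 [ 56  63  70  74  74  72  72  71  71  68  61  63  81 114 125 103  78  70
  70  68  68  67  68]
164 [ 61  65  69  70  74  72  73  76  75  71  65  73 104 125 113  83  68  67
  68  68  66  68  70]
165 [ 59  60  63  67  71  71  74  74  73  72  71  95 135 127  96  76  71  69
  72  67  66  69  71]
166 [ 55  56  56  62  64  68  71  73  73  72  76 107 131 109  81  72  74  74
  73  69  64  69  71]
167 [ 54  54  55  54  58  60  63  69  69  69  77  97 103  83  68  67  69  73
  72  71  70  70  74]
168 [52 53 52 52 53 51 53 59 64 65 71 80 80 71 66 68 69 69 71 73 72 71 74]
169 [54 53 51 51 50 44 41 55 59 63 68 73 74 69 70 72 70 69 71 71 70 70 69]
170 [54 52 53 53 48 39 44 56 59 64 69 73 76 71 70 73 72 68 68 69 70 66 68]
171 [52 53 
[... 2653 characters left out ...]
 48  59  62  66]
180 [ 19  26  54  98 113 112 100  92  84  66  60  64  67  55  44  40  39  40
  45  56  62  64  66]
181 [ 21  29  56  99 111 107  96  87  77  65  66  75  70  60  50  47  41  41
  53  64  68  70  69]
bar y 64 -45 [[351.38, 170.01], [355.26, 171.1]]
bar y 64 -25 [[348.7, 174.09], [352.61, 175.2]]
bar y 66 -45 [[352.02, 170.2], [355.91, 171.28]]
bar y 66 -25 [[349.35, 174.28], [353.26, 175.39]]
bar y 68 -45 [[352.67, 170.38], [356.55, 171.47]]
bar y 68 -25 [[350.0, 174.46], [353.92, 175.57]]
blade 64 [[354.29, 167.8], [356.51, 164.41], [358.68, 161.07]]
blade 66 [[354.94, 167.98], [357.15, 164.58], [359.32, 161.24]]
blade 68 [[355.59, 168.16], [357.79, 164.76], [359.96, 161.42]]
```

```bash
python3 - <<'E'
from h import *
def edges(f,u0,v,bgL):
    g=np.load(f'pics/{f}.npz')['img'][v,:,2].astype(float); a=u0-6; s=g[a:u0+8]; pk=s.max(); bg=s[:4].min() if bgL is None else bgL
    h=(bg+pk)/2; i=np.argmax(s>h); return a+i-1+(h-s[i-1])/(s[i]-s[i-1])
from scipy.optimize import brentq
c=dict(np.load('pics/s2.npz'))
def yfor(u,v,z,off): p=onz(c,u,v,z); return bed(p)-[0,off]
for f,vs,u0 in(('scene0',range(170,176),336),('s2',range(172,180),349)):
    r=[]
    for v in vs:
        # inner edge slope: u shifts ~ -0.655 per row
        u=edges(f,round(u0-.655*(v-vs[0])),v,None); r.append(yfor(u,v,.084,-6))
    print(f,np.round(r,1).tolist(),'mean',np.mean(r,0))
for f,bg in(('scene0',68),('s2',39)):
    g=np.load(f'pics/{f}.npz')['img'][:,:,2].astype(float); r=[]
    for v in range(161,168):
        u0=round(357.9-.5*(v-161)*1.0-.1*(v-161)); s=np.clip(g[v,u0-4:u0+5]-bg-3,0,None); r.append(yfor((s*np.arange(u0-4,u0+5)).sum()/s.sum(),v,.089,0))
    print(f,'blade',np.round(r,1).tolist(),np.mean(r,0))
E
```

```text
scene0 [[-24.0, 16.9], [-19.2, 17.1], [-14.4, 17.6], [-9.5, 17.5], [-5.0, 18.3], [-0.7, 19.7]] mean [-12.13039062  17.84768789]
s2 [[-34.7, 62.8], [-29.7, 62.7], [-24.9, 62.7], [-19.9, 62.6], [-15.1, 62.5], [-10.4, 62.8], [-5.8, 63.1], [-1.4, 63.9]] mean [-17.73171461  62.88164761]
scene0 blade [[-85.7, 62.5], [-80.5, 62.4], [-75.5, 62.6], [-70.4, 62.5], [-65.3, 62.5], [-60.6, 63.0], [-55.8, 63.6]] [-70.53025392  62.72280936]
s2 blade [[-85.6, 62.4], [-80.9, 63.2], [-75.8, 63.2], [-70.8, 63.4], [-65.8, 63.5], [-60.8, 63.7], [-56.2, 64.5]] [-70.84574627  63.42843905]
```

The bar and pointer agree within about 0.6 mm (pointer slightly further out). I'll nudge 0.6 mm out, then slide toward the lever.

Emit:
{"name": "servo_tool", "arguments": {"motion": [[[0,-0.0006,0,0,0,0,0],[0,-0.0006,0,0,0,0,0],[-0.003,-0.0006,0,0,0,0,0],[-0.008,-0.0006,0,0,0,0,0],[-0.013,-0.0006,0,0,0,0,0],[-0.018,-0.0006,0,0,0,0,0],[-0.023,-0.0006,0,0,0,0,0],[-0.028,-0.0006,0,0,0,0,0],[-0.032,-0.0006,0,0,0,0,0],[-0.036,-0.0006,0,0,0,0,0],[-0.04,-0.0006,0,0,0,0,0],[-0.044,-0.0006,0,0,0,0,0],[-0.048,-0.0006,0,0,0,0,0],[-0.051,-0.0006,0,0,0,0,0],[-0.054,-0.0006,0,0,0,0,0],[-0.054,-0.0006,0,0,0,0,0]]], "grip_force": 20}}

```text
t: 7.08
eef_pos: [0.576, 0.0393, 0.0519]
tool_rot: [-0.003, 0.999, -0.027, 0.018]
contact_force: [32.5, -3.5, -1.7]
gripper_width: 0.137
grasp_force: 26.8
```

```bash
python3 - <<'E'
from h import *
go((54,66.6),46)
print(bot.get_obs()['contact_force'])
E
```

```text
go (54, 66.6) 46 [-0.0262  0.0015  0.0049] [-0.07 -0.41  0.01] now bed [80.  68.1] 51.9
[32.48503078 -3.5357558  -1.70917153]
```

Friction drags the tool: it lags 18 mm and tilts 2°. I'll relax it, loosen the fingers by a hair so the inner finger carries the bar against the spring, and then slide.

Emit:
{"name": "servo_tool", "arguments": {"motion": [[[0.01,0,0,0,0,0,0],[0.019,0,0,0,0,0,0],[0.019,-0.0006,0,0,0,0,0.1],[0.019,-0.0012,0,0,0,0,0.165],[0.019,-0.0012,0,0,0,0,0.165],[0.019,-0.0012,0,0,0,0,0.165],[0.019,-0.0012,0,0,0,0,0.165]]]}}

```text
t: 7.67
eef_pos: [0.5772, 0.039, 0.0454]
tool_rot: [0.0, 1.0, -0.026, 0.0]
contact_force: [0.7, -2.2, 1.4]
gripper_width: 0.166
grasp_force: 1.5
```

```bash
python3 - <<'E'
from h import *
go((54,67.8),46)
print(bot.get_obs()['contact_force'])
E
```

```text
go (54, 67.8) 46 [-0.0271 -0.0001 -0.0006] [ 0.   -0.01  0.03] now bed [81.1 67.7] 45.4
[ 0.67186677 -2.16546052  1.44071213]
```

Clean. Now I'll slide to bed x of about 56.

Emit:
{"name": "servo_tool", "arguments": {"motion": [[[-0.003,0,0,0,0,0,0.165],[-0.006,0,0,0,0,0,0.165],[-0.009,0,0,0,0,0,0.165],[-0.012,0,0,0,0,0,0.165],[-0.015,0,0,0,0,0,0.165],[-0.018,0,0,0,0,0,0.165],[-0.021,0,0,0,0,0,0.165],[-0.023,0,0,0,0,0,0.165],[-0.025,0,0,0,0,0,0.165],[-0.025,0,0,0,0,0,0.165]]]}}

```text
t: 8.5
eef_pos: [0.5533, 0.0413, 0.0458]
tool_rot: [-0.001, 1.0, -0.026, 0.002]
contact_force: [4.1, -1.6, 1.0]
gripper_width: 0.166
grasp_force: 2.8
```

```bash
python3 - <<'E'
from h import *
go((54,67.8),46)
print(bot.get_obs()['contact_force'])
E
```

```text
go (54, 67.8) 46 [-0.0032  0.001  -0.0003] [-0.01 -0.04  0.03] now bed [57.2 68.8] 45.8
[ 4.09914004 -1.62204892  0.97496745]
```

Emit:
{"name": "servo_tool", "arguments": {"motion": [[[-0.003,0.001,0,0,0,0,0.165],[-0.005,0.001,0,0,0,0,0.165],[-0.007,0.001,0,0,0,0,0.165],[-0.009,0.001,0,0,0,0,0.165],[-0.009,0.001,0,0,0,0,0.165],[-0.009,0.001,0,0,0,0,0.165]]]}}

```text
t: 9.0
eef_pos: [0.5491, 0.0405, 0.0462]
tool_rot: [-0.001, 1.0, -0.026, 0.006]
contact_force: [17.7, -2.2, -13.3]
gripper_width: 0.166
grasp_force: 11.4
```

```bash
python3 - <<'E'
from h import *
go((54,67.8),46)
print(bot.get_obs()['contact_force'])
E
```

```text
go (54, 67.8) 46 [ 0.001  -0.      0.0002] [-0.03 -0.14  0.03] now bed [53.  67.8] 46.2
[ 17.73371217  -2.18580219 -13.2812231 ]
```

Emit:
{"name": "servo_tool", "arguments": {"motion": [[[0.002,0.0006,0,0,0,0,0.14],[0.002,0.0012,0,0,0,0,0],[0.002,0.0012,0,0,0,0,0],[0.002,0.0012,0,0,0,0,0],[0.002,0.0012,0,0,0,0,0],[0.002,0.0012,0,0,0,0,0]]], "grip_force": 30}}

```text
t: 9.5
eef_pos: [0.5492, 0.0399, 0.0463]
tool_rot: [-0.001, 1.0, -0.026, 0.004]
contact_force: [12.0, -0.3, -3.7]
gripper_width: 0.143
grasp_force: 34.7
```

```bash
python3 - <<'E'
from h import *
go((54,66.6),46)
print(bot.get_obs()['contact_force'])
c=shot('scene','s3'); b=c['img'][145:225,290:385,::-1]
cv2.imwrite('pics/s3c.png',cv2.resize(b,None,fx=7,fy=7,interpolation=cv2.INTER_CUBIC))
print(c['img'][159:182,343:366,2])
E
```

```text
go (54, 66.6) 46 [0.0008 0.0006 0.0003] [-0.03 -0.1   0.03] now bed [53.2 67.2] 46.3
[12.01292188 -0.32738419 -3.68179368]
[[45 39 39 34 31 24 22 22 20 21 23 24 26 33 41 42 41 37 37 39 37 39 39]
 [27 27 25 23 23 21 22 22 20 23 21 22 24 35 45 53 49 40 39 39 39 39 39]
 [23 25 23 24 22 21 23 22 23 22 20 22 27 39 54 65 56 45 41 39 40 39 38]
 [23 24 23 25 20 23 23 24 21 20 21 22 29 49 66 67 55 45 41 39 42 39 37]
 [23 24 22 23 22 21 20 23 24 21 20 24 34 58 69 63 48 40 37 40 37 37 39]
 [23 23 22 24 22 20 20 22 19 21 21 25 42 64 65 56 42 39 38 37 37 37 38]
 [21 25 23 24 21 22 23 22 24 21 20 27 45 62 59 47 41 40 41 38 36 38 37]
 [26 22 20 20 21 22 21 22 21 23 21 28 42 52 50 43 41 41 40 38 36 38 41]
 [23 21 22 24 23 24 23 21 22 20 19 27 42 49 44 38 40 40 41 40 38 39 42]
 [22 22 24 21 23 19 22 20 23 21 20 27 45 48 43 38 37 39 40 40 38 39 40]
 [22 23 23 22 24 21 20 24 20 21 22 29 44 50 46 39 40 39 38 39 40 39 39]
 [26 23 23 22 24 20 22 23 21 21 21 26 43 51 45 43 41 39 41 38 37 37 37]
 [23 23 23 22 20 21 23 22 22 22 22 24 35 45 43 40 41 37 37 38 38 39 35]
 [23 23 24 24 21 21 22 20 20 23 25 25 27 38 44 41 40 37 38 37 40 37 37]
 [22 24 22 23 21 22 20 23 21 22 24 29 29 31 38 40 39 38 40 40 40 38 44]
 [20 23 21 22 22 21 22 23 20 22 25 32 33 36 40 39 40 39 40 39 38 40 46]
 [24 22 21 23 21 22 22 22 22 22 27 33 43 49 49 45 40 41 39 40 39 38 54]
 [22 22 24 24 20 22 23 25 23 23 24 30 48 61 59 56 48 44 41 40 37 45 61]
 [25 24 22 24 25 22 24 23 23 24 24 30 44 58 67 64 56 48 42 42 43 54 66]
 [25 25 21 22 24 23 27 26 23 25 26 31 42 53 64 66 64 56 51 47 46 53 66]
 [26 25 20 22 23 24 25 23 25 26 32 40 43 48 55 62 66 69 70 61 45 46 59]
 [24 21 22 19 23 26 26 31 39 43 47 47 47 46 49 52 63 78 82 71 50 46 58]
 [26 24 21 22 20 24 29 49 58 63 64 55 47 45 42 45 52 65 71 65 53 56 66]]
```

View pics/s3c.png

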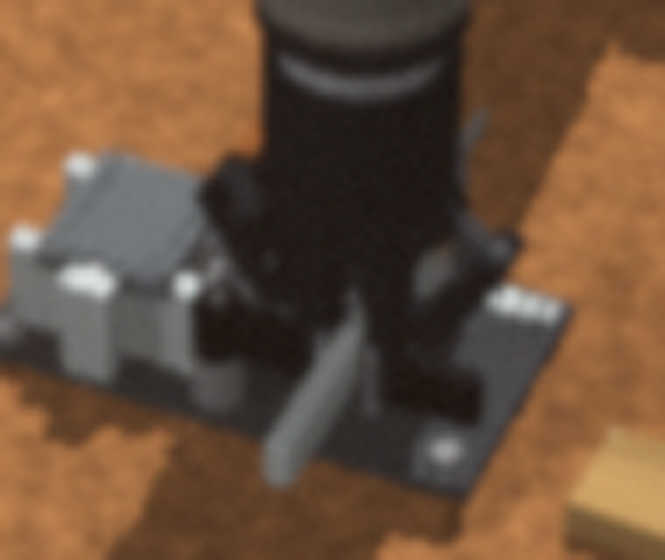

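The strap is flat and shut. The lever looks parallel to the leg, with its tip at (475,405), and the bar's long end shows at (280,470). I'll check the bar's y from its visible end and the lever tip.

```bash
python3 - <<'E'
from h import *
c=dict(np.load('pics/s3.npz'))
for f in('scene0','s3'):
    g=np.load(f'pics/{f}.npz')['img'].astype(int); print(f)
    sat=g[:,:,0]-g[:,:,2]
    off=310 if f=='scene0' else 326
    rs=range(194,206) if f=='scene0' else range(199,213)
    for v in rs: print(v,off,g[v,off:off+20,2])
for x in(120,100): print(x,[ [proj(c,np.r_[world((x,y+d)),.084]).round(2).tolist() for d in(-6,6)] for y in(20,66.6)])
for a in(0,.1): print('lever tip',a,(proj(c,np.r_[world((38+115*np.sin(a),115*np.cos(a))),.059])-[290,145]+.5)*7)
E
```

```text
scene0
194 310 [ 87  88  92 103 107 109 115 138 183 211 216 200 155 106  82  59  35  26
  32  36]
195 310 [ 79  83  91 101 111 116 141 182 208 219 209 170 118  87  68  46  27  22
  24  30]
196 310 [ 58  65  78  92 104 128 169 204 217 215 188 134  96  79  54  33  21  20
  22  23]
197 310 [ 43  49  57  71  99 151 193 215 217 199 152 105  83  66  43  27  21  19
  22  21]
198 310 [ 40  44  47  59 113 179 210 218 208 168 118  91  83  64  46  30  23  20
  19  18]
199 310 [ 42  42  49  82 148 201 219 214 185 131  98  92  80  67  52  37  26  20
  19  18]
200 310 [ 42  46  68 127 185 213 217 198 150 103  86  83  76  67  59  48  38  29
  21  20]
201 310 [ 42  62 114 176 210 218 207 166 116  87  81  77  69  66  62  61  57  42
  34  23]
202 310 [ 45  85 158 201 219 215 182 129  93  80  76  72  67  61  69  75  67  52
  39  33]
203 310 [ 47  92 159 195 211 195 147  99  80  71  65  60  57  58  74  77  67  51
  41  39]
204 310 [ 46  82 127 155 165 149 110  85  72  58  49  50  50  53  68  70  57  47
  42  42]
205 310 [ 47  74 105 119 123 107  89  74  60  47  44  44  44  48  55  56  50  44
  43  48]
s
[... 819 characters left out ...]
]
208 326 [ 43  67 105 119 117 108  95  85  79  66  50  42  42  43  41  43  39  43
  42  41]
209 326 [ 45  71 105 118 118 104  90  81  68  53  45  44  40  41  40  42  39  43
  42  41]
210 326 [ 48  74 103 113 114 100  88  73  57  46  43  42  40  41  43  42  43  43
  42  41]
211 326 [ 46  74 102 111 110  97  83  66  48  41  42  39  39  38  41  40  42  45
  43  42]
212 326 [ 46  71  99 110 109  93  72  54  44  42  41  40  39  38  39  41  45  45
  44  41]
120 [[[312.79, 201.44], [316.83, 202.69]], [[328.62, 206.35], [332.75, 207.64]]]
100 [[[315.97, 196.85], [319.99, 198.08]], [[331.68, 201.66], [335.79, 202.92]]]
lever tip 0 [485.05567861 387.28962774]
lever tip 0.1 [472.83631267 405.02142901]
```

Emit:
{"name": "servo_tool", "arguments": {"motion": [[[0,0.0006,0,0,0,0,0],[0,0.0006,0,0,0,0,0],[0,0.0006,0,0,0,0,0]]]}}

```text
t: 9.8
eef_pos: [0.5492, 0.0399, 0.0462]
tool_rot: [-0.002, 1.0, -0.025, 0.004]
contact_force: [12.3, 1.3, -4.7]
gripper_width: 0.141
grasp_force: 34.7
```

```bash
python3 - <<'E'
from h import *
go((54,66.6),46); c=shot('scene','s4'); g=c['img'].max(2).astype(int)
for v in range(190,210): print(v,g[v,340:364])
for n,b,z in(('tip +x top',(43,115),.059),('tip -x top',(33,115),.059),('tip +x bot',(43,115),.035)): 
    for a in(0,.06):
        R=np.array([[np.cos(a),np.sin(a)],[-np.sin(a),np.cos(a)]]); p=R@(np.array(b)-[38,0])+[38,0]
        print(n,a,proj(c,np.r_[world(p),z]))
E
```

```text
go (54, 66.6) 46 [0.0009 0.0006 0.0002] [-0.04 -0.1   0.04] now bed [53.1 67.2] 46.2
190 [ 82  76  51  38  34  32  33  33  34  36  36  34  33  35  34  37  49  63
  73  78  83  94 101 104]
191 [93 81 55 37 34 34 30 32 33 32 33 34 33 34 36 46 63 72 75 76 76 78 77 76]
192 [104  87  57  39  32  33  30  30  30  34  34  34  33  35  40  54  69  72
  75  73  72  72  74  71]
193 [107  82  54  39  34  34  32  34  35  38  33  34  33  39  42  57  69  72
  74  74  75  73  75  74]
194 [102  75  62  49  37  34  31  35  42  38  36  37  36  39  46  60  71  74
  74  76  75  75  73  73]
195 [97 75 71 60 41 34 31 33 41 42 41 41 40 43 50 65 74 75 74 75 77 75 75 77]
196 [89 68 70 63 45 34 30 32 35 39 42 43 42 45 52 64 70 74 76 77 76 76 76 76]
197 [84 68 67 61 45 35 31 32 33 34 40 41 38 43 48 53 56 62 69 73 77 75 76 76]
198 [82 67 67 62 44 33 31 30 32 34 34 35 37 38 42 46 45 51 58 69 74 76 76 75]
199 [73 62 67 59 44 34 31 32 29 30 29 31 31 33 37 36 41 44 50 66 73 73 75 75]
200 [64 56 66 59 43 34 28 31 29 30 29 31 29 30 31 33 35 37 44 64 72 76 74 74]
201 [56 55 65 61 44 33 31 30 29 31 30 30 30 32 33 32 33 3
[... 324 characters left out ...]
 45  42
  56  70  75  74  84 122]
206 [ 48  47  48  48  47  47  47  45  48  49  59  70  75  76  75  70  65  64
  67  72  72  73 100 134]
207 [ 47  47  47  46  49  45  49  47  50  56  71  84  96 103 103  91  77  74
  75  75  74  83 117 141]
208 [ 47  46  47  47  47  48  47  47  53  67  83 104 130 142 139 115  89  78
  77  73  74 103 131 145]
209 [ 47  48  48  47  45  46  47  50  60  74  87 113 143 156 148 122  92  78
  76  73  88 123 141 147]
tip +x top 0 [358.12028193 200.95233016]
tip +x top 0.06 [357.01580062 202.45928737]
tip -x top 0 [359.46384031 198.70722069]
tip -x top 0.06 [358.56885568 200.26453767]
tip +x bot 0 [357.79202412 207.25829601]
tip +x bot 0.06 [356.69912201 208.7679627 ]
```

Emit:
{"name": "servo_tool", "arguments": {"motion": [[[0,0.0008,0,0,0,0,0],[0,0.0008,0,0,0,0,0],[0,0.0008,0,0,0,0,0],[0,0.0008,0,0,0,0,0],[0,0.0008,0,0,0,0,0],[0,0.0008,0,0,0,0,0]]]}}

```text
t: 10.35
eef_pos: [0.5492, 0.0397, 0.0463]
tool_rot: [-0.002, 1.0, -0.025, 0.005]
contact_force: [12.3, 2.0, -5.8]
gripper_width: 0.139
grasp_force: 34.4
```

```bash
python3 - <<'E'
from h import *
go((54,66.6),46); o=bot.get_obs(); print(o['contact_force'],o['grasp_force'],o['gripper_width'],o['t'])
E
```

```text
go (54, 66.6) 46 [0.0008 0.0004 0.0003] [-0.04 -0.1   0.04] now bed [53.2 67. ] 46.3
[12.2817234   1.96053877 -5.81851632] 34.361823946237564 0.139287122671944 10.35
```

```bash
python3 -c "
from station import bot
print(bot.hand_in())"
```

```text
the job is handed in; nothing more can be done
None
```

I handed the job in at 10.35 s with the strap shut, the cam lever closed against its stop and the fence bar still gripped. By arm position the bar is about 0.5 mm from my estimate of the pointer, and that estimate is good to about 1 mm. The hand-in gave no verdict.

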